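Tip out the endpin collars, gauge and sort them

ROBOT

A 6-joint arm with a two-finger parallel gripper is mounted at the origin on the work surface. World frame = base frame: x ahead of the robot, y to its left, z up, the work surface at z = 0. Lengths are in mm, angles in degrees, forces in N, time in s.
With the tool pointing down it reaches from about 200 to 875 mm from the base axis. Payload 3.4 kg.
Tool frame: the origin (TCP) lies on the front face of the gripper's body, between the roots of the fingers; the fingertips stand 97 mm ahead of it and the grasp point (between the pads) lies 78 mm ahead of it; z points along the fingers, y is the line along which they close (so a half turn about z gives the same grasp; the last joint's range is limited). The gripper opens to 94 mm and grips with 3 to 60 N. Pads are 16 mm wide; open, the fingers measure 119 mm over their backs; the gripper's body (75 mm by 177 mm) begins 78 mm behind the grasp point.
Start: joints at [61.02, 15.808, 86.224, -0, 77.962, -6.933], TCP at [215.856, 532.974, 302.693] pointing down, gripper open.
Joint ranges: [-165.64, 165.64], [-43.16, 119.46], [12.63, 154.43], [-67.54, 247.53], [6.08, 155.33], [-154.97, 154.97]. Speed limits (degrees/s): [147.25, 147.25, 180, 180, 180, 180].

INTERFACE

Orientations are given as a 3x3 rotation matrix whose columns are the frame's x, y, z axes.
In Python, from cell import telemetry, optics, manip gives the robot as it stands.
- The arm moves only by the tool move_arm, never from a script. Its argument "increments" is a list of rows, each a list of 7 numbers: the shift along the world's x, y, z in m, then the turn, a rotation vector about the world's x, y, z in degrees, then the closure in counts, from 0 (fully open) to 255 (shut). In form: [[tx, ty, tz, wx, wy, wz, hand], ...]. A call has 1 to 12 rows; each row shifts and turns the commanded pose from where the row before left it; what a row does not reach is not made up. A row lasts 1/10 s, in which the tool goes at most 50 mm and 8.59 degrees, less where a joint would pass 70% of its speed; a pose out of reach is approached as far as the arm can. A call is refused whole if a number of a shift passes 0.05 or a number of a turn 8.59, either way. A call with a gripper value outside its range is refused whole. The fingers move at their own pace and stop on an object; the grip force is fixed at half the most. Time passes only in rows, so rows that do not move let the fingers close. It gives the time, the measured TCP pose, the force, the opening and the grip force at its end, in the units of the state.
- telemetry.get_state(): the state, without advancing time (a new reading comes with each control period).
- optics.grab_frame(name): name is "scene" or "top"; returns (picture, depth): 420x560x3 uint8, red, green, blue; 420x560 float32, mm along the optical axis (not along the pixel's ray), 0 where there is no reading.
- optics.calibration(name): a dict with "fov_y" (degrees; the focal length in pixels is half the picture's height over the tangent of half this angle, whatever the lens; pixels are square), "cx", "cy" (the principal point, pixels), "cam_to_world" (4x4, takes a point from camera to world coordinates). Camera axes: x right, y up, looking along -z (the intrinsics and any distortion apply to the point x, -y, -z); pixel columns grow to the right and rows downward; lengths in mm; the calibration is good to about 2 mm. A picture is of the moment at which its call begins. calibration takes no time and is no camera call.
- manip.sign_off(): hands the job in; it is judged then, once.
The state is a dict: "time_s": time; "joint_positions": joint angles; "joint_vel": joint speeds; "joint_efforts": joint torques, N m; "tcp_pos": TCP position; "eef_rot": TCP orientation; "wrist_force": force on the tool from outside, world axes, zero at the start; "moment": the same for the moment, N m; "grip_width": opening from 0.0 (shut) to 1.0 (fully open); "gripper_force": force on a finger pad.
Only numpy, scipy, OpenCV 4.12 (cv2) and the standard library are available. Lean on these libraries where they do the work, as an engineer would, in place of code of your own. Each camera call takes 0.05 s, during which the arm holds its last target. There are 200 camera calls.

TASK

Push the green parts skip over past its click until both brass collars have slid out into its tray, then ease it back upright until it sits fully home, without letting it swing or slam. Then take the collars one at a time: try each on the steel gauge pin as far down as it will go, and lay it flat in the green dish if it slides right down to the gauge's base, or in the red dish if it sticks at the pin's tip, before picking up the other one. Keep the brass off the black lacquer and leave everything else on the piano where it is.

Things in the scene. Friction and masses are not known exactly. Their poses are not given: they have to be found in the camera images.
- tipper: tilting parts bin: fixed steel base 375 x 150 mm (x -270 to +105 mm, y +/-75 mm) with two upright green cheeks (|y| 64 to 69 mm, 132 mm high, x -35 to 55 mm) carrying the skip, then towards -x a chute and a catch tray. Origin: on the piano top, right under the skip's pivot; +x points to the skip's back and handle, the skip pours towards -x, y runs along the pivot axis, z is up
- skip_hinge (a point): middle of the skip's pivot axis, fixed, 120 mm above the piano top; the axis runs along the tipper's y
- skip (a joint): skip angle, rad: 0 upright, home; 2.0 fully tipped, on its stop. A sprung ball holds it at 0: about 4 N at the handle breaks it out; the ball is passed at 0.3, clear at 0.57. Let go empty, it swings back to the ball (0.57) from below about 1.3, over to the stop from above. From 0.57 about 3 N pushes it on; below 0.3 the ball snaps it home unless held. Return slower than 3.5 rad/s
- skip_handle (a point): middle of the skip's handle, a round bar 14 mm thick, 84 mm long, parallel to the pivot axis and 132 mm from it: at joint 0, 112 mm behind the pivot (tipper +x) and 70 mm above it, 30 mm behind and 30 mm above the back wall's rim. It swings up over the pivot to 110 mm in front, 73 mm above, at 2.0; it can be held from above all the way, turning between the fingers. Thin arms at its ends
- tray_mid (a point): middle of the catch tray's flat polished floor, 5 mm above the piano top. In the tipper's frame the tray spans x = -130 to -266 mm, y = -71 to 71 mm; its low rim is 4 mm thick, its top 9 mm above the piano top. The 22-degree chute (x = -10 to -130 mm) ends on it. Collars come to rest flat, mostly at x = -155 to -250 mm, often close side by side
- collar_1: brass stop collar for a cello endpin: a flat ring, 34 mm outside diameter, 12 mm thick, 70 g. Origin: the middle of the ring; z is its axis, either side may end up. It starts flat on the skip's floor beside the other one. The two look much alike: one bore fits the gauge pin, the other is too tight; which is which is to be found on the pin
- collar_2: brass stop collar for a cello endpin: a flat ring, 34 mm outside diameter, 12 mm thick, 70 g. Origin: the middle of the ring; z is its axis, either side may end up. It starts flat on the skip's floor beside the other one. The two look much alike: one bore fits the gauge pin, the other is too tight; which is which is to be found on the pin
- gauge: fixed gauge: dark steel base 56 mm across and 10 mm high, with an upright bright pin 10 mm thick in its middle, 40 mm high overall, its top 5 mm tapering to 6 mm. Origin: on the piano top, on the pin's axis. A fitting collar has 1.3 mm of play all round and slides down to the base (its middle 16 mm above the piano top); a tight one stops on the taper (its middle 43 mm above)
- gauge_tip (a point): the top of the gauge pin, on its axis, 40 mm above the piano top
- dish_green: the green plastic dish for collars that fit the gauge: round and shallow, 94 mm across the rim, floor about 76 mm across and 4 mm above the piano top, rim 10 mm high. Fixed. Origin: on the piano top under its centre
- dish_red: the red plastic dish for collars that are too tight, of the same shape as the green one. Fixed. Origin: on the piano top under its centre
- metronome: bystander: a wooden pyramid metronome with a small swing door, 118 mm square at the foot, 220 mm high and 54 mm square at the top, loose. Origin: the centre of its foot
- recorder: bystander: a white plastic recorder, 326 mm long, up to 33 mm thick, lying along its x axis. Origin: under its middle, on the piano top
- tuning_fork: bystander: a steel tuning fork, 137 mm long, 25 mm wide and 8 mm high, lying along its x axis (tines towards +x, reaching 68 mm; foot at x = -69 mm). Origin: on the piano top
- coaster: bystander: a blue ceramic coaster, 96 mm in diameter and 8 mm thick, under the mug. Origin: centre of its underside
- mug: bystander: a white mug, 78 mm in diameter and 92 mm high, standing on the coaster, its handle towards its +y. Origin: centre of its underside
- rosin_case: bystander: a blue plastic rosin case with a white snap latch, 66 x 44 x 24 mm. Origin: centre of its underside
- tuning_lever: bystander: a piano tuning lever lying along its x axis, 257 mm long, with a dark wooden handle (towards -x, 30 mm thick) and a steel head 42 mm high. Origin: about its middle, on the piano top
- skip_lip (a point): middle of the skip's pouring lip. The open green skip is 106 mm wide; upright, its rim is 160 mm above the piano top (163 with the bead), from 49 mm in front of the pivot (this lip, from which the front wall slopes inwards and down) to 83 mm behind it; its floor is 95 mm above the piano top, from 8 mm in front of the pivot to 80 mm behind

How it is judged (in metres and radians):
On the way, in this order (a step that is already met when the one before it is completed fails the run):
1. the skip is tipped past its detent and both collars are out in its chute and tray (value of joint skip above 1 rad and x of collar_1 in the frame of tipper between -0.27 and -0.03 m and z of each of collar_1, collar_2 in the frame of tipper below 0.06 m and x of collar_2 in the frame of tipper between -0.27 and -0.03 m), for 0.1 s.
2. the skip is back upright and home on its rest, still (value of joint skip below 0.06 rad and velocity of joint skip between -0.1 and 0.1 rad/s), for 0.2 s.
3. one collar is tried on the gauge pin, down to the base if it fits or to a stop on the tip's taper if it is too tight (((horizontal distance between collar_1 and gauge below 0.004 m and z of collar_1 in the frame of gauge below 0.021 m) or (horizontal distance between collar_2 and gauge below 0.004 m and z of collar_2 in the frame of gauge below 0.047 m and contact force between collar_2 and gauge above 0.5 N))), for 0.04 s.
4. that collar is laid flat in its dish and let go (((horizontal distance between collar_1 and dish_green below 0.027 m and z of collar_1 in the frame of dish_green below 0.014 m and angle between the z axis of collar_1 and the z axis of dish_green, either way round below 0.2 rad and contact force between the fingers and collar_1 below 0.1 N and linear speed of collar_1 below 0.03 m/s) or (horizontal distance between collar_2 and dish_red below 0.027 m and z of collar_2 in the frame of dish_red below 0.014 m and angle between the z axis of collar_2 and the z axis of dish_red, either way round below 0.2 rad and contact force between the fingers and collar_2 below 0.1 N and linear speed of collar_2 below 0.03 m/s))), for 0.1 s.
5. with the first in its dish, the other collar is tried on the gauge pin ((((horizontal distance between collar_1 and dish_green below 0.027 m and z of collar_1 in the frame of dish_green below 0.014 m and angle between the z axis of collar_1 and the z axis of dish_green, either way round below 0.2 rad and contact force between the fingers and collar_1 below 0.1 N and linear speed of collar_1 below 0.03 m/s) and (horizontal distance between collar_2 and gauge below 0.004 m and z of collar_2 in the frame of gauge below 0.047 m and contact force between collar_2 and gauge above 0.5 N)) or ((horizontal distance between collar_2 and dish_red below 0.027 m and z of collar_2 in the frame of dish_red below 0.014 m and angle between the z axis of collar_2 and the z axis of dish_red, either way round below 0.2 rad and contact force between the fingers and collar_2 below 0.1 N and linear speed of collar_2 below 0.03 m/s) and (horizontal distance between collar_1 and gauge below 0.004 m and z of collar_1 in the frame of gauge below 0.021 m)))), for 0.04 s.
At the end, for the whole second after the job is handed in: the fitting collar lies flat and still in the green dish and the tight one in the red dish (centre within 27 mm of the dish's centre, tilted less than 0.2 rad), both let go; the skip is home upright (below 0.06 rad) and still (all of step 2 and horizontal distance between collar_1 and dish_green below 0.027 m and z of collar_1 in the frame of dish_green below 0.014 m and angle between the z axis of collar_1 and the z axis of dish_green, either way round below 0.2 rad and contact force between the fingers and collar_1 below 0.1 N and linear speed of each of collar_1, collar_2 below 0.03 m/s and horizontal distance between collar_2 and dish_red below 0.027 m and z of collar_2 in the frame of dish_red below 0.014 m and angle between the z axis of collar_2 and the z axis of dish_red, either way round below 0.2 rad and contact force between the fingers and collar_2 below 0.1 N); the robot touches nothing.
It fails at once if the skip is let swing or slam back (faster than 3.5 rad/s) (velocity of joint skip below -3.5 rad/s).
It fails at once if a collar lies on the lacquer (height (world z) of any of collar_1, collar_2 below 0.008 m).
It fails at once if a bystander (metronome, recorder, tuning fork, coaster, mug, rosin case or tuning lever) is moved by more than 15 mm (distance of any of metronome, recorder, tuning_fork, coaster, mug, rosin_case, tuning_lever from where it was at the start of the episode above 0.015 m).
It also fails if it takes over 72 s, if anything falls off the work surface, if the arm or the gripper's body presses on something with over 40 N, if the wrist force passes 120 N, or if a joint passes its speed limit or range.

## Working session

There is one attempt and no reset: what is moved stays moved. The work goes in short steps, Python scripts to look and compute and a tool call to move; the robot and the scene stay as the last step left them, time stands still between calls to the robot, and variables do not carry over. Pictures are saved under pics/ and viewed, at most 10 in all, crops included, and the job is handed in when it is done.

Besides the shell and the picture viewer there is one more tool, called after ">>>" as name([rows], argument=value, ...), one row to a line, values as JSON. move_arm: Moves the arm, as the interface text tells. Its arguments: {"type":"object","properties":{"increments":{"type":"array","items":{"type":"array","items":{"type":"number"}}}},"required":["increments"]}

```bash
mkdir -p pics
cat > h.py <<'E'
import numpy as np, cv2
from cell import telemetry, optics, manip
def grab(n,save=None):
    p,d=optics.grab_frame(n)
    np.savez('last_%s.npz'%n,p=p,d=d)
    if save: cv2.imwrite('pics/'+save,p[:,:,::-1])
    return p,d
def cloud(n,d):
    c=optics.calibration(n); f=d.shape[0]/2/np.tan(np.radians(c['fov_y']/2))
    v,u=np.mgrid[:d.shape[0],:d.shape[1]]
    P=np.stack([(u-c['cx'])/f*d,-(v-c['cy'])/f*d,-d,np.ones_like(d)],-1)
    return (P@np.array(c['cam_to_world']).T)[...,:3]
E
python3 - <<'E'
from h import *
for n in('scene','top'):
    p,d=grab(n,n+'0.png'); c=optics.calibration(n); print({k:(np.round(v,3).tolist()) if not isinstance(v,str) else v for k,v in c.items()}, (d==0).mean())
s=telemetry.get_state();print(s)
E
```

```text
{'fov_y': 55.713, 'cx': 280.977, 'cy': 207.812, 'cam_to_world': [[0.181, -0.703, 0.688, 1461.186], [0.983, 0.139, -0.117, -197.858], [-0.014, 0.698, 0.716, 1120.585], [0.0, 0.0, 0.0, 1.0]]} 0.004481292517006802
{'fov_y': 45.723, 'cx': 283.975, 'cy': 210.25, 'cam_to_world': [[-0.003, 0.988, -0.158, 309.913], [-1.0, -0.003, -0.0, -8.545], [-0.001, 0.158, 0.988, 1473.894], [0.0, 0.0, 0.0, 1.0]]} 0.003975340136054422
{'time_s': 0.1, 'joint_positions': array([ 6.10191199e+01,  1.58432712e+01,  8.62857954e+01, -1.22806128e-03,
        7.79640571e+01, -6.93266298e+00]), 'joint_vel': array([-0.11878551, -0.12808632, -0.11192986, -0.07612241, -0.14930014,
        0.06009939]), 'joint_efforts': array([ 7.24670426e-04, -4.05453765e+01, -2.37779403e+01,  7.00268894e-02,
        2.98765569e-02, -4.14094461e-05]), 'tcp_pos': array([215.68613796, 532.63703499, 301.91347389]), 'eef_rot': array([[-9.26869894e-01,  3.75381950e-01, -7.69156116e-04],
       [ 3.75382697e-01,  9.26868804e-01, -1.43195180e-03],
       [ 1.75377952e-04, -1.61596091e-03, -9.99998679e-01]]), 'wrist_force': array([-0.61407752,  0.27295009,  1.30075133]), 'moment': array([ 0.0159948 ,  0.01281547, -0.03614355]), 'gripper_force': 0.0, 'grip_width': 0.9976699874827799}
```

View pics/top0.png

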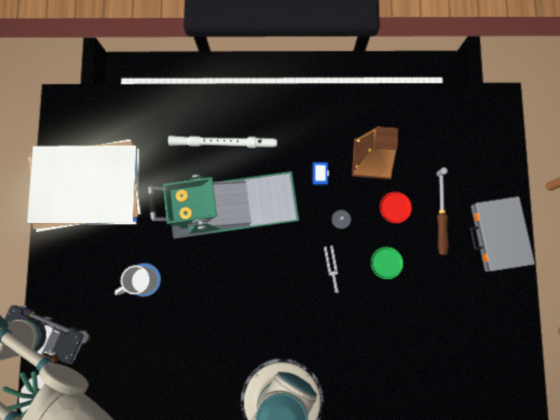

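View pics/scene0.png

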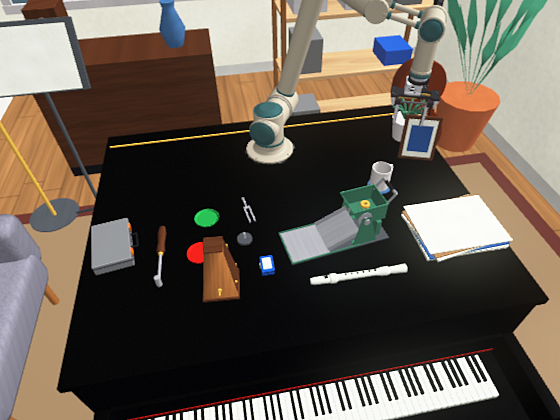

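Top view: skip at about (190,203) with its handle at (157,203), tray at (272,200), gauge at (341,219), red dish at (396,207), green dish at (387,263). The fork is at (332,268), the rosin case at (320,173), and the collars at (182,196) and (186,213) in the skip.

```bash
python3 - <<'E'
from h import *
z=np.load('last_top.npz');p,d=z['p'].astype(int),z['d'];W=cloud('top',d);Z=W[...,2]
r,g,b=p[...,0],p[...,1],p[...,2]
def st(n,m):
    q=W[m]; print(n,len(q),'mean',q.mean(0).round(1),'midrange',((np.percentile(q[:,:2],1,0)+np.percentile(q[:,:2],99,0))/2).round(1), 'ext',np.ptp(q[:,:2],0).round(0))
v,u=np.mgrid[:420,:560]
box=lambda a,b_,c,e:(u>=a)&(u<=b_)&(v>=c)&(v<=e)
st('red',(r>120)&(g<60)&box(375,418,185,230))
st('green',(g>100)&(r<80)&box(365,410,240,285))
m=box(325,358,205,235); print('gauge Z',np.sort(Z[m])[-25:].round(0))
st('gbase',m&(Z>5)); st('pin',m&(Z>22))
st('desk',box(300,315,250,300))
m=box(145,170,175,230); st('handle',m&(Z>178)); print(W[m&(Z>178)].round(0).tolist()[:40])
m=box(240,305,165,235)&(Z>3)&(Z<25)&(r+g+b>150); cv=cv2.minAreaRect(W[m][:,:2].astype(np.float32)); print('tray',cv)
m=box(130,240,160,240)&(Z>150)&(Z<172); print('rim',cv2.minAreaRect(W[m][:,:2].astype(np.float32)))
m=box(170,205,180,230)&(r>150)&(b<100); st('collars',m)
E
python3 - <<'E'
import cv2
a=cv2.imread('pics/top0.png')[155:290,135:425]
cv2.imwrite('pics/top0c.png',cv2.resize(a,None,fx=2.75,fy=2.75,interpolation=cv2.INTER_CUBIC))
E
```

```text
red 788 mean [ 552.2 -339.4   11.1] midrange [ 552.2 -339.8] ext [290. 382.]
green 808 mean [ 387.5 -307.7   12.7] midrange [ 386.8 -309.5] ext [124. 348.]
gauge Z [  17.   17.   18.   18.   18.   19.   19.   19.   20.   21.   34.   34.
   35.   37.   38.   39.   40.   40.   41.   48. 1474. 1474. 1474. 1474.
 1474.]
gbase 338 mean [ 512.1 -174.    32.5] midrange [ 433.5 -117.6] ext [250. 221.]
pin 15 mean [ 447.  -119.2  517. ] midrange [414.4 -93.8] ext [209. 171.]
desk 816 mean [352.4 -76.4   2.4] midrange [352.9 -76.7] ext [146.  91.]
handle 214 mean [527.3 325.2 235.6] midrange [445.  169.5] ext [271. 357.]
[[310.0, -9.0, 1474.0], [310.0, -9.0, 1474.0], [580.0, 346.0, 193.0], [580.0, 343.0, 194.0], [581.0, 342.0, 189.0], [581.0, 339.0, 188.0], [577.0, 349.0, 192.0], [576.0, 344.0, 200.0], [576.0, 342.0, 196.0], [576.0, 340.0, 196.0], [577.0, 338.0, 193.0], [578.0, 337.0, 188.0], [579.0, 335.0, 185.0], [578.0, 332.0, 188.0], [579.0, 330.0, 184.0], [580.0, 329.0, 179.0], [580.0, 323.0, 179.0], [574.0, 348.0, 196.0], [573.0, 344.0, 200.0], [574.0, 342.0, 196.0], [575.0, 341.0, 190.0], [574.0, 337.0, 196.0], [576.0, 338.0, 184.0], [576.0, 335.0, 186.0], [575.0, 331.0, 188.0], [577.0, 330.0, 182.0], [571.0, 347.0, 197.0], [570.0, 344.0, 199.0], [572.0, 343.0, 193.0], [571.0, 340.0, 196.0], [573.0, 339.0, 187.0], [573.0, 336.0, 189.0], [574.0, 335.0, 182.0], [574.0, 333.0, 183.0], [574.0, 328.0, 180.0], [310.0, -9.0, 1474.0], [568.0, 347.0, 197.0], [568.0, 344.0, 200.0], [569.0, 343.0, 193.0], [568.0, 339.0, 198.0]]
tray ((577.3197021484375, 45.77318572998047), (154.18191528320312, 175.8529052734375), 8.212421417236328)
rim ((546.8441162109375, 250.86248779296875), (111.4033432006836, 144.98330688476562), 7.484659671783447)
collars 193 mean [546.8 269.7 113.6] midrange [546.7 270.2] ext [279. 299.]
```

View pics/top0c.png

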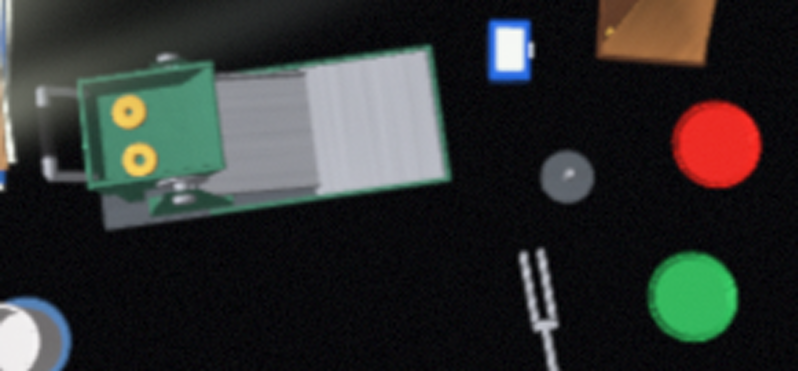

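```bash
cat >> h.py <<'E'
def ray(n,u,v,z):
    c=optics.calibration(n); f=210/np.tan(np.radians(c['fov_y']/2)); T=np.array(c['cam_to_world'])
    q=T[:3,:3]@np.array([(u-c['cx'])/f,-(v-c['cy'])/f,-1]); o=T[:3,3]
    return o+q*(z-o[2])/q[2]
def crop(x,y,z,s=2.75,o=(135,155)): return ray('top',(x+.5)/s-.5+o[0],(y+.5)/s-.5+o[1],z)
E
python3 - <<'E'
from h import *
a=crop(430,46,9);b=crop(450,180,9)
print('tray corners',a.round(1),b.round(1),np.linalg.norm(a-b))
e=b-a; y=-e/np.linalg.norm(e); ang=np.degrees(np.arctan2(y[1],y[0])); print('y axis ang',ang)
h1=crop(42,95,190);h2=crop(48,176,190);print('handle',h1.round(1),h2.round(1),np.linalg.norm(h1-h2))
hm=(h1+h2)/2; tm=(a+b)/2; x=(hm-tm)[:2];print('axis len exp 382',np.linalg.norm(x),np.degrees(np.arctan2(x[1],x[0])))
ax=x/np.linalg.norm(x); print('origin',tm[:2]+270*ax, hm[:2]-112*ax)
print('rim corners',[crop(*c,163).round(1)[:2].tolist() for c in((78,80),(213,62),(225,168),(90,189))])
print('collars',crop(128,112,107),crop(138,159,107))
print('gauge base',crop(567,177,10),'pin tip',crop(569,174,40))
print('red',crop(717,144,10),'green',crop(693,297,10))
print('dia',np.linalg.norm(crop(673,144,10)-crop(761,144,10)))
z=np.load('last_top.npz');d=z['d'];W=cloud('top',d);Z=W[...,2];v,u=np.mgrid[:420,:560]
ok=d>0
for n,c in dict(fork=(315,350,240,298),rosin=(308,335,158,190),rec=(160,280,130,152),metro=(345,405,120,185),mug=(110,165,260,300)).items():
    m=ok&(Z>6)&(Z<260)&(u>c[0])&(u<c[1])&(v>c[2])&(v<c[3]); q=W[m]; print(n,np.percentile(q,2,0).round(0),np.percentile(q,98,0).round(0))
E
```

```text
tray corners [662.1 -29.7   9. ] [513.7 -50.6   9. ] 149.85723380942107
y axis ang 7.988186376201899
handle [571.8 344.  190. ] [493.5 335.2 190. ] 78.7080739596648
axis len exp 382 383.76228566600963 98.2849957513695
origin [549.03844554 227.02701993] [548.78450534 228.77091361]
rim corners [[592.1, 316.8], [609.7, 185.1], [504.7, 171.5], [484.6, 301.4]]
collars [570.80890478 278.72493109 107.        ] [522.4735022  267.19479646 107.        ]
gauge base [ 516.48864767 -176.8197514    10.        ] pin tip [ 515.45187877 -175.55282637   40.        ]
red [ 552.08889114 -340.03903874   10.        ] green [ 387.12956168 -308.20309343   10.        ]
dia 95.3044559374545
fork [ 297. -189.    6.] [ 447. -105.   14.]
rosin [ 621. -138.    7.] [687. -89.  31.]
rec [736.  22.   7.] [782. 338.  36.]
metro [ 642. -321.    7.] [ 789. -215.  224.]
mug [296. 359.   6.] [383. 464. 103.]
```

Numbers check: the bar-to-tray length is 384 mm against 382, and the tray width is 150 against 150. That puts the tipper origin at about (549,228), yaw 98.2°, and the handle at (532,339,190). I'm going above the handle.

>>> move_arm([
  [0.01,-0.005,0.03,0,0,3,140],
  [0.039,-0.024,0.01,0,0,3.5,140],
  [0.04,-0.024,0,0,0,3.5,140],
  [0.04,-0.024,0,0,0,3.5,140],
  [0.04,-0.024,0,0,0,3.5,140],
  [0.04,-0.024,0,0,0,3.5,140],
  [0.04,-0.024,0,0,0,3.5,140],
  [0.04,-0.024,0,0,0,3.5,140],
  [0.0275,-0.021,-0.023,0,0,2.5,140],
  [0,0,0,0,0,0,140],
])

```text
time_s: 1.1
tcp_pos: [534.9, 335.4, 315.8]
eef_rot: [[-0.991, -0.134, -0.004], [-0.134, 0.991, -0.004], [0.005, -0.004, -1.0]]
wrist_force: [-0.9, -0.3, -0.9]
grip_width: 0.449
gripper_force: 0.0
```

Run:
```python
from h import *
s=telemetry.get_state();print(s['time_s'],s['tcp_pos'].round(1),s['eef_rot'].round(3).tolist(),s['wrist_force'].round(1),s['grip_width'],s['joint_positions'].round(0))
p,d=grab('scene');c=p[150:270,270:420];cv2.imwrite('pics/s1.png',cv2.resize(c[:,:,::-1],None,fx=5,fy=5,interpolation=cv2.INTER_CUBIC))
```

```text
1.1 [534.9 335.4 315.8] [[-0.991, -0.134, -0.004], [-0.134, 0.991, -0.004], [0.005, -0.004, -1.0]] [-0.9 -0.3 -0.9] 0.4494057181709043 [ 26.  20.  77.  -0.  82. -72.]
```

View pics/s1.png

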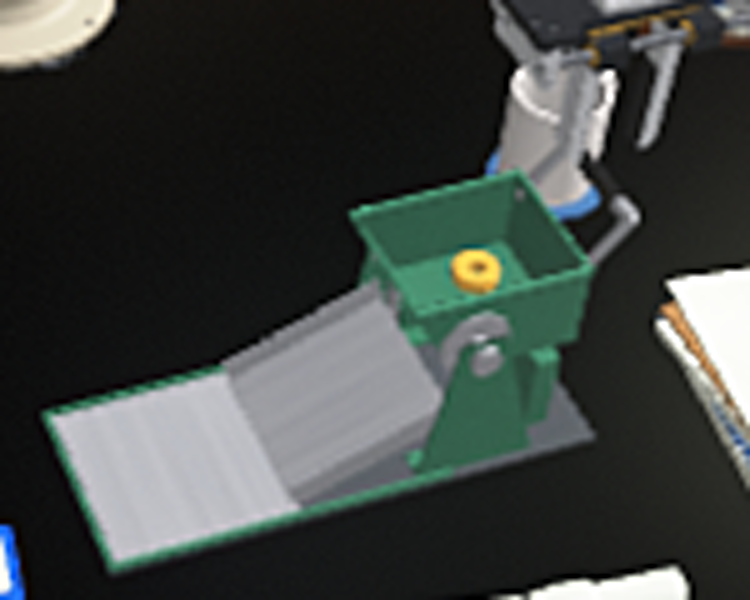

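The open fingers straddle the handle (fingertips near (560,160) and (650,140) in the crop, handle near (625,215)). I'm lowering and gripping.

>>> move_arm([
  [-0.002,0.003,-0.02,0,0,0,140],
  [0,0,-0.02,0,0,0,140],
  [0,0,-0.01,0,0,0,140],
  [0,0,0,0,0,0,140],
  [0,0,0,0,0,0,200],
  [0,0,0,0,0,0,255],
  [0,0,0,0,0,0,255],
  [0,0,0,0,0,0,255],
])

```text
time_s: 1.95
tcp_pos: [531.1, 339.4, 270.6]
eef_rot: [[-0.99, -0.139, 0.002], [-0.139, 0.99, -0.006], [-0.001, -0.007, -1.0]]
wrist_force: [2.1, -11.5, 3.0]
grip_width: 0.15
gripper_force: 5.9
```

Run:
```python
import numpy as np
th=np.r_[np.arange(0,1.93,.12),1.96]
f=np.arctan2(70,112)+th; x=132*np.cos(f);z=132*np.sin(f)
for t,a,b in zip(th[1:],np.diff(x),np.diff(z)): print(round(t,2),[round(-.141*a/1e3,4),round(.990*a/1e3,4),round(b/1e3,4)])
```

```text
0.12 [np.float64(0.0013), np.float64(-0.0091), np.float64(0.0129)]
0.24 [np.float64(0.0015), np.float64(-0.0106), np.float64(0.0117)]
0.36 [np.float64(0.0017), np.float64(-0.0119), np.float64(0.0103)]
0.48 [np.float64(0.0019), np.float64(-0.013), np.float64(0.0088)]
0.6 [np.float64(0.002), np.float64(-0.014), np.float64(0.0072)]
0.72 [np.float64(0.0021), np.float64(-0.0147), np.float64(0.0055)]
0.84 [np.float64(0.0022), np.float64(-0.0153), np.float64(0.0036)]
0.96 [np.float64(0.0022), np.float64(-0.0156), np.float64(0.0018)]
1.08 [np.float64(0.0022), np.float64(-0.0157), np.float64(-0.0001)]
1.2 [np.float64(0.0022), np.float64(-0.0155), np.float64(-0.002)]
1.32 [np.float64(0.0022), np.float64(-0.0152), np.float64(-0.0039)]
1.44 [np.float64(0.0021), np.float64(-0.0146), np.float64(-0.0057)]
1.56 [np.float64(0.002), np.float64(-0.0138), np.float64(-0.0074)]
1.68 [np.float64(0.0018), np.float64(-0.0129), np.float64(-0.009)]
1.8 [np.float64(0.0017), np.float64(-0.0117), np.float64(-0.0105)]
1.92 [np.float64(0.0015), np.float64(-0.0104), np.float64(-0.0119)]
1.96 [np.float64(0.0004), np.float64(-0.0031), np.float64(-0.0042)]
```

>>> move_arm([
  [0.0013,-0.0091,0.0129,0,0,0,255],
  [0.0015,-0.0106,0.0117,0,0,0,255],
  [0.0017,-0.0119,0.0103,0,0,0,255],
  [0.0019,-0.013,0.0088,0,0,0,255],
  [0.002,-0.014,0.0072,0,0,0,255],
  [0.0021,-0.0147,0.0055,0,0,0,255],
])

```text
time_s: 2.55
tcp_pos: [540.2, 269.9, 329.3]
eef_rot: [[-0.99, -0.139, 0.001], [-0.139, 0.99, 0.007], [-0.002, 0.007, -1.0]]
wrist_force: [-3.2, 6.4, 6.3]
grip_width: 0.117
gripper_force: 30.0
```

>>> move_arm([
  [0,0,-0.001,0,0,0,255],
  [0,0,0,0,0,0,255],
])

```text
time_s: 2.75
tcp_pos: [540.3, 269.3, 329.5]
eef_rot: [[-0.99, -0.138, 0.003], [-0.138, 0.99, 0.006], [-0.004, 0.005, -1.0]]
wrist_force: [-4.7, 4.7, 10.4]
grip_width: 0.121
gripper_force: 30.0
```

Run:
```python
from h import *
p,d=grab('scene');c=p[130:250,280:430];cv2.imwrite('pics/s2.png',cv2.resize(c[:,:,::-1],None,fx=5,fy=5,interpolation=cv2.INTER_CUBIC))
```

```text
(no output)
```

View pics/s2.png

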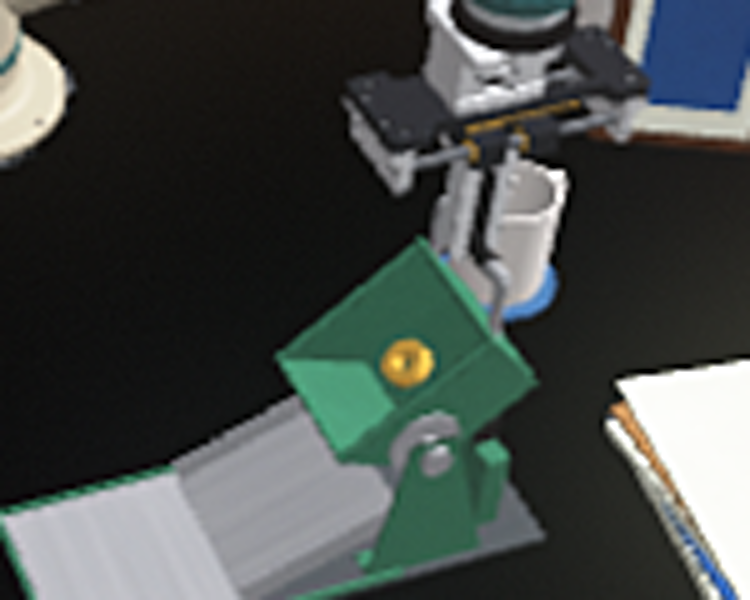

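The skip is at about 40° with the collar (408,362) still inside. The handle end is at (495,265), close to the fingertips, so I'm checking the bar position against the tips from depth.

Run:
```python
from h import *
z=np.load('last_scene.npz');p,d=z['p'],z['d'];W=cloud('scene',d)
s=telemetry.get_state();print(s['tcp_pos'].round(1),s['wrist_force'].round(1),s['moment'].round(2),s['gripper_force'])
a=np.array([-.141,.990]);b=np.array([-.990,-.141]);o=np.array([549,228])
T=np.stack([(W[...,:2]-o)@a,(W[...,:2]-o)@b,W[...,2]],-1)
m=(d>0)&(abs(T[...,1])<75)&(T[...,2]>195)&(T[...,2]<270)&(T[...,0]>-40)&(T[...,0]<140)
q=T[m];q=q[np.argsort(q[:,1])];print(len(q))
for r in q[::max(1,len(q)//70)]: print(r.round(0).astype(int).tolist(),end=' ')
```

```text
[540.2 269.4 329.5] [-4.5  3.5 10.3] [ 0.86  0.86 -0.02] 30.00092715024948
243
[25, -57, 200] [31, -55, 196] [31, -54, 200] [34, -53, 203] [22, -50, 195] [39, -49, 229] [40, -48, 224] [43, -48, 209] [43, -47, 235] [43, -46, 216] [41, -46, 248] [38, -45, 208] [42, -44, 205] [41, -43, 233] [46, -43, 249] [40, -43, 241] [39, -42, 232] [38, -41, 240] [44, -39, 250] [38, -39, 207] [35, -37, 246] [40, -33, 251] [33, -32, 211] [35, -31, 200] [36, -27, 247] [37, -25, 253] [46, -22, 248] [36, -21, 246] [37, -19, 208] [38, -16, 249] [43, -14, 251] [39, -13, 256] [41, -11, 249] [29, -9, 264] [32, -8, 245] [57, -8, 250] [35, -7, 252] [36, -7, 247] [43, -7, 254] [56, -6, 262] [34, -5, 264] [51, -5, 250] [56, -5, 266] [34, -4, 267] [28, -4, 260] [59, -4, 251] [49, -4, 267] [48, -3, 254] [35, -3, 244] [28, -3, 268] [23, -2, 256] [38, -2, 233] [57, -1, 254] [26, 0, 266] [47, 0, 251] [23, 1, 262] [33, 2, 209] [25, 4, 263] [24, 4, 267] [48, 5, 255] [48, 6, 263] [32, 8, 209] [27, 8, 241] [32, 10, 211] [49, 12, 254] [49, 13, 258] [38, 19, 206] [33, 23, 205] [34, 33, 205] [37, 34, 212] [44, 36, 199] [41, 39, 230] [45, 40, 205] [34, 40, 204] [38, 41, 229] [40, 42, 218] [35, 43, 205] [11, 46, 196] [27, 48, 199] [32, 50, 196] [28, 51, 201]
```

The bar sits well within the pads (tipper x 40, z 248), so I'm continuing the arc.

>>> move_arm([
  [0.0022,-0.0153,0.0046,0,0,0,255],
  [0.0022,-0.0156,0.0028,0,0,0,255],
  [0.0022,-0.0157,-0.0001,0,0,0,255],
  [0.0022,-0.0155,-0.002,0,0,0,255],
  [0.0022,-0.0152,-0.0039,0,0,0,255],
  [0.0021,-0.0146,-0.0057,0,0,0,255],
  [0.002,-0.0138,-0.0074,0,0,0,255],
  [0.0018,-0.0129,-0.009,0,0,0,255],
  [0.0017,-0.0117,-0.0105,0,0,0,255],
  [0.0008,-0.0052,-0.006,0,0,0,255],
  [0,0,0,0,0,0,255],
  [0,0,0,0,0,0,255],
])

```text
time_s: 4.0
tcp_pos: [560.1, 130.1, 288.9]
eef_rot: [[-0.99, -0.138, 0.0], [-0.138, 0.99, -0.005], [0.001, -0.005, -1.0]]
wrist_force: [-2.9, -5.8, 4.3]
grip_width: 0.116
gripper_force: 30.0
```

```bash
cat > tip.py <<'E'
from h import *
import sys
p,d=grab('scene');W=cloud('scene',d);p=p.astype(int)
a=np.array([-.141,.990]);b=np.array([-.990,-.141]);o=np.array([549,228])
T=np.stack([(W[...,:2]-o)@a,(W[...,:2]-o)@b,W[...,2]],-1)
m=((p[...,0]-p[...,2]>80)&(p[...,1]>90)&(d>0)&(abs(T[...,1])<80)&(T[...,0]>-290)&(T[...,0]<110)).astype(np.uint8)
n,l,s,c=cv2.connectedComponentsWithStats(m)
for i in range(1,n):
    if s[i,4]>8: print('brass',s[i].tolist(),c[i].round(1),'tipper',np.median(T[l==i],0).round(1),'world',np.median(W[l==i],0).round(1))
print(telemetry.get_state()['time_s'])
E
python3 tip.py
```

```text
brass [307, 231, 9, 8, 61] [311.3 234.5] tipper [-161.2   14.    17.4] world [557.7  66.2  17.4]
brass [312, 240, 9, 9, 67] [316.1 243.9] tipper [-161.5  -31.6   16.4] world [602.5  71.8  16.4]
4.05
```

Both collars are in the tray, so I'm easing the skip back along the same arc.

>>> move_arm([
  [-0.0008,0.0052,0.006,0,0,0,255],
  [-0.0017,0.0117,0.0105,0,0,0,255],
  [-0.0018,0.0129,0.009,0,0,0,255],
  [-0.002,0.0138,0.0074,0,0,0,255],
  [-0.0021,0.0146,0.0057,0,0,0,255],
  [-0.0022,0.0152,0.0039,0,0,0,255],
  [-0.0022,0.0155,0.002,0,0,0,255],
  [-0.0022,0.0157,0.0001,0,0,0,255],
  [-0.0022,0.0156,-0.0018,0,0,0,255],
  [-0.0022,0.0153,-0.0036,0,0,0,255],
  [-0.0021,0.0147,-0.0055,0,0,0,255],
  [-0.002,0.014,-0.0072,0,0,0,255],
])

```text
time_s: 5.25
tcp_pos: [537.5, 298.0, 313.9]
eef_rot: [[-0.99, -0.139, 0.002], [-0.139, 0.99, -0.002], [-0.002, -0.002, -1.0]]
wrist_force: [4.2, -5.0, -2.4]
grip_width: 0.118
gripper_force: 30.0
```

>>> move_arm([
  [-0.0019,0.013,-0.0088,0,0,0,255],
  [-0.0017,0.0119,-0.0103,0,0,0,255],
  [-0.0008,0.0053,-0.0058,0,0,0,255],
  [-0.0007,0.0053,-0.0059,0,0,0,255],
  [-0.0006,0.0046,-0.0065,0,0,0,255],
  [-0.0007,0.0045,-0.0074,0,0,0,255],
  [0,0,-0.002,0,0,0,255],
  [0,0,0,0,0,0,255],
  [0,0,0,0,0,0,255],
])

```text
time_s: 6.15
tcp_pos: [531.4, 338.6, 274.7]
eef_rot: [[-0.99, -0.138, 0.008], [-0.138, 0.99, -0.006], [-0.007, -0.007, -1.0]]
wrist_force: [-2.2, -14.2, 32.7]
grip_width: 0.117
gripper_force: 30.0
```

```bash
cat > bar.py <<'E'
from h import *
p,d=grab('scene');W=cloud('scene',d);p=p.astype(int)
a=np.array([-.141,.990]);b=np.array([-.990,-.141]);o=np.array([549,228])
T=np.stack([(W[...,:2]-o)@a,(W[...,:2]-o)@b,W[...,2]],-1)
m=(d>0)&(abs(T[...,1])>10)&(abs(T[...,1])<47)&(T[...,2]>165)&(T[...,2]<215)&(T[...,0]>90)&(T[...,0]<140)
q=T[m];print(len(q),np.median(q,0).round(1))
q=q[np.argsort(q[:,1])]
print(q.round(0).astype(int)[::max(1,len(q)//30)].tolist())
E=(p[...,1]-p[...,0]>20)&(d>0)&(abs(T[...,1])<55)&(T[...,2]>140)&(T[...,0]>-70)&(T[...,0]<100)
q=T[E]; 
for lo in range(-60,100,15):
    k=(q[:,0]>=lo)&(q[:,0]<lo+15)
    if k.sum()>5: print(lo,np.percentile(q[k,2],95).round(1),end=' | ')
s=telemetry.get_state();print(s['time_s'],s['tcp_pos'].round(1),s['wrist_force'].round(1))
E
python3 bar.py
```

```text
77 [104.5 -24.  191.2]
[[110, -46, 196], [100, -46, 175], [104, -46, 192], [107, -45, 181], [96, -44, 180], [94, -44, 170], [103, -43, 186], [99, -42, 186], [103, -42, 189], [113, -42, 195], [103, -40, 192], [107, -40, 195], [104, -38, 195], [108, -36, 197], [107, -33, 194], [112, -30, 194], [105, -29, 196], [115, -25, 194], [108, -24, 195], [105, -24, 191], [111, -19, 194], [108, -18, 194], [108, -16, 198], [106, -14, 196], [103, -12, 195], [94, 11, 187], [94, 13, 195], [105, 32, 190], [90, 35, 172], [106, 36, 195], [100, 36, 187], [102, 37, 181], [104, 38, 194], [105, 39, 188], [102, 39, 189], [99, 40, 184], [97, 42, 179], [102, 46, 183], [106, 47, 186]]
-60 166.2 | -45 166.0 | -30 165.6 | -15 165.6 | 0 165.3 | 15 165.4 | 30 583.1 | 45 598.3 | 60 600.2 | 75 401.3 | 90 401.7 | 6.2 [531.4 338.6 274.8] [ -2.3 -14.6  31.1]
```

The rim is level along its length, so the skip is home. I'm unloading, releasing and lifting clear.

>>> move_arm([
  [0,-0.001,0.003,0,0,0,255],
  [0,0,0.001,0,0,0,255],
  [0,0,0,0,0,0,190],
  [0,0,0,0,0,0,140],
  [0,0,0,0,0,0,140],
  [0,0,0.02,0,0,0,140],
  [0,0,0.04,0,0,0,140],
  [0,0,0.01,0,0,0,140],
])

```text
time_s: 7.0
tcp_pos: [530.7, 342.6, 344.6]
eef_rot: [[-0.99, -0.139, 0.003], [-0.139, 0.99, 0.004], [-0.004, 0.003, -1.0]]
wrist_force: [0.9, 0.9, -0.0]
grip_width: 0.447
gripper_force: 0.0
```

```bash
python3 tip.py; python3 bar.py | tail -1
python3 - <<'E'
from h import *
p,d=grab('top');s=4
c=p[150:290,225:425];cv2.imwrite('pics/t2.png',cv2.resize(c[:,:,::-1],None,fx=s,fy=s,interpolation=cv2.INTER_CUBIC))
E
```

```text
brass [307, 231, 9, 8, 62] [310.8 234.5] tipper [-163.5   17.4   16.5] world [554.9  63.6  16.5]
brass [312, 240, 9, 9, 67] [316.1 243.9] tipper [-162.   -30.7   16.9] world [602.4  71.9  16.9]
7.05
-60 163.9 | -45 164.3 | -30 166.4 | -15 164.9 | 0 163.8 | 15 165.6 | 30 637.7 | 45 667.9 | 60 669.2 | 75 472.2 | 90 471.3 | 7.1 [530.4 342.  342.7] [ 0.3  0.6 -0. ]
```

View pics/t2.png

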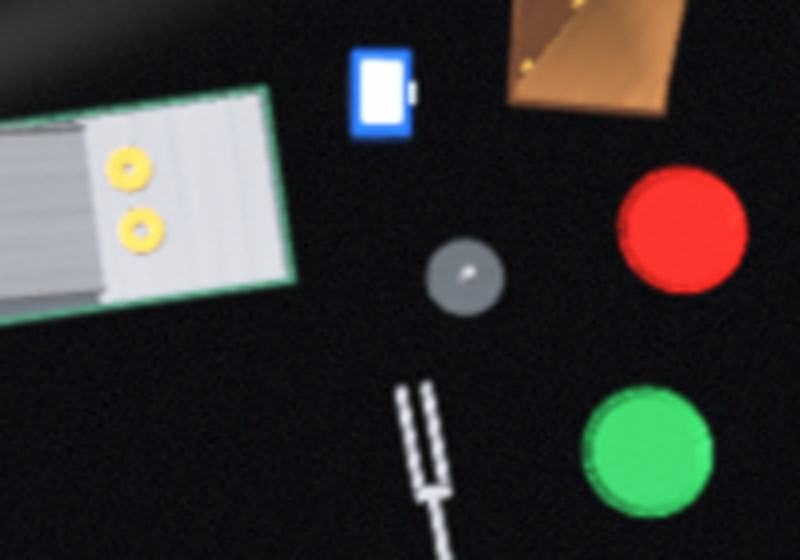

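The skip is home. The collars lie in the tray at (129,168) and (141,230), the gauge base is at (465,277) with the pin tip near (469,272), the red dish is at (683,230) and the green dish at (648,452).

Run:
```python
from h import *
k=dict(s=4,o=(225,150))
z=np.load('last_top.npz');p=z['p'].astype(int)
m=((p[...,0]-p[...,2]>70)&(p[...,1]>130)).astype(np.uint8);m[:, :240]=0;m[:,300:]=0
n,l,s,c=cv2.connectedComponentsWithStats(m)
for i in range(1,n):
    if s[i,4]>20: print(s[i],c[i],'outer',ray('top',s[i][0]+s[i][2]/2-.5,s[i][1]+s[i][3]/2-.5,15).round(1),'cent',ray('top',*c[i],15).round(1))
print('A',crop(129,168,17,**k),'B',crop(141,230,17,**k))
print('gauge',crop(465,277,10,**k),crop(469,272,40,**k),'red',crop(683,230,10,**k),'green',crop(648,452,10,**k))
# scene: pin & collar views
z=np.load('last_scene.npz');p=z['p']
print('scene collars z=17',ray('scene',310.8,234.5,16).round(1),ray('scene',316.1,243.9,16).round(1))
c=p[195:285,170:330];cv2.imwrite('pics/s3.png',cv2.resize(c[:,:,::-1],None,fx=5,fy=5,interpolation=cv2.INTER_CUBIC))
```

```text
[252 187  11  11  91] [256.85714286 191.85714286] outer [598.   72.2  15. ] cent [598.5  72.7  15. ]
[255 202  11  11  89] [259.95505618 207.04494382] outer [552.6  63.1  15. ] cent [552.5  63.2  15. ]
A [598.76816217  72.51662267  17.        ] B [551.91997383  63.35657773  17.        ]
gauge [ 516.99934742 -176.86415793   10.        ] [ 516.41740228 -176.3993938    40.        ] red [ 551.84904247 -339.92834388   10.        ] green [ 387.29564941 -308.04269474   10.        ]
scene collars z=17 [554.6  63.7  16. ] [600.9  72.1  16. ]
```

View pics/s3.png

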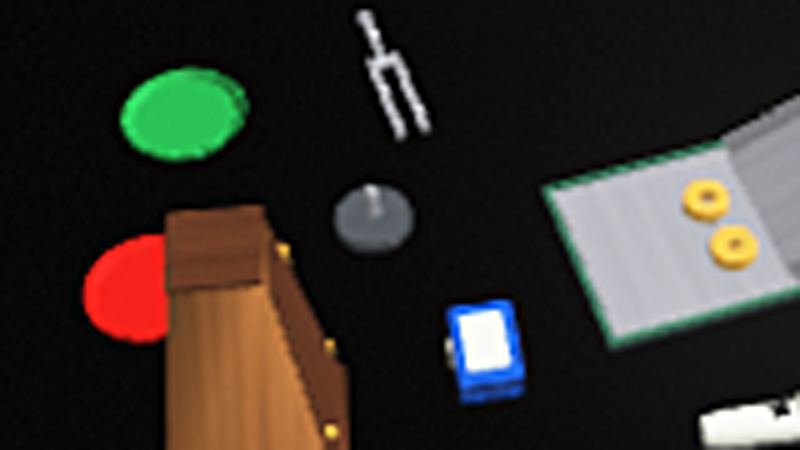

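>>> move_arm([
  [0.003,-0.04,0,0,0,0,115],
  [0.003,-0.046,0,0,0,0,115],
  [0.003,-0.046,0,0,0,0,115],
  [0.003,-0.046,0,0,0,0,115],
  [0.003,-0.046,0,0,0,0,115],
  [0.003,-0.035,-0.02,0,0,0,115],
  [0.003,-0.018,-0.04,0,0,0,115],
  [0.002,-0.001,-0.045,0,0,0,115],
  [0,0,-0.045,0,0,0,115],
  [0,0,-0.03,0,0,0,115],
  [0,0,0,0,0,0,115],
])

```text
time_s: 8.25
tcp_pos: [548.8, 63.1, 155.5]
eef_rot: [[-0.99, -0.138, -0.014], [-0.138, 0.99, 0.001], [0.014, 0.003, -1.0]]
wrist_force: [-1.6, -0.2, -0.2]
grip_width: 0.549
gripper_force: 0.0
```

```bash
python3 - <<'E'
from h import *
f=lambda x,y,z:ray('scene',(x+.5)/5-.5+170,(y+.5)/5-.5+195,z).round(1)
print('tip',f(373,186,40),'base',f(374,217,10),'green',f(183,113,10))
s=telemetry.get_state();print(s['tcp_pos'].round(1),s['eef_rot'].round(3).tolist(),s['wrist_force'].round(1))
p,d=grab('scene');c=p[195:255,270:350];cv2.imwrite('pics/s4.png',cv2.resize(c[:,:,::-1],None,fx=9,fy=9,interpolation=cv2.INTER_CUBIC))
E
python3 tip.py
```

```text
tip [ 516.  -173.5   40. ] base [ 519.6 -175.5   10. ] green [ 388.4 -307.1   10. ]
[548.8  63.1 155.5] [[-0.99, -0.138, -0.014], [-0.138, 0.99, 0.001], [0.014, 0.003, -1.0]] [-1.6 -0.2 -0.2]
brass [307, 231, 9, 8, 62] [310.8 234.5] tipper [-163.3   17.2   15.7] world [554.6  63.3  15.7]
brass [312, 240, 9, 9, 67] [316.1 243.9] tipper [-161.4  -32.    17.2] world [602.8  72.2  17.2]
8.35
```

>>> move_arm([
  [0.005,0.0005,-0.02,0,0,0,115],
  [0,0,-0.02,0,0,0,115],
  [0,0,-0.008,0,0,0,115],
  [0,0,0,0,0,0,115],
  [0,0,0,0,0,0,115],
])

```text
time_s: 8.85
tcp_pos: [559.1, 63.6, 115.0]
eef_rot: [[-0.99, -0.138, 0.002], [-0.138, 0.99, 0.0], [-0.002, -0.0, -1.0]]
wrist_force: [0.3, -0.3, 0.4]
grip_width: 0.549
gripper_force: 0.0
```

>>> move_arm([
  [-0.0055,0,-0.004,0,0,0,115],
  [0,0,0,0,0,0,115],
  [0,0,0,0,0,0,115],
  [0,0,0,0,0,0,115],
])

```text
time_s: 9.25
tcp_pos: [553.0, 63.5, 110.0]
eef_rot: [[-0.99, -0.138, 0.001], [-0.138, 0.99, 0.0], [-0.001, -0.0, -1.0]]
wrist_force: [-0.5, -0.9, -0.1]
grip_width: 0.547
gripper_force: 0.0
```

>>> move_arm([
  [0,0,-0.005,0,0,0,115],
  [0,0,0,0,0,0,115],
  [0,0,0,0,0,0,140],
  [0,0,0,0,0,0,170],
  [0,0,0,0,0,0,200],
  [0,0,0,0,0,0,200],
  [0,0,0,0,0,0,200],
])

```text
time_s: 9.95
tcp_pos: [552.8, 63.5, 104.7]
eef_rot: [[-0.99, -0.138, -0.0], [-0.138, 0.99, 0.0], [0.0, 0.0, -1.0]]
wrist_force: [0.4, -0.1, -0.7]
grip_width: 0.352
gripper_force: 30.0
```

>>> move_arm([
  [0,0,0.015,0,0,0,200],
  [0,0,0.03,0,0,0,200],
  [-0.003,-0.02,0.015,0,0,0,200],
  [-0.005,-0.035,0,0,0,0,200],
  [-0.007,-0.045,0,0,0,0,200],
  [-0.007,-0.045,0,0,0,0,200],
  [-0.007,-0.045,0,0,0,0,200],
  [-0.005,-0.035,0,0,0,0,200],
  [-0.002,-0.0145,0,0,0,0,200],
  [0,0,0,0,0,0,200],
  [0,0,0,0,0,0,200],
])

```text
time_s: 11.05
tcp_pos: [516.7, -175.1, 164.5]
eef_rot: [[-0.99, -0.138, -0.0], [-0.138, 0.99, 0.001], [0.0, 0.001, -1.0]]
wrist_force: [-0.3, -0.2, -0.4]
grip_width: 0.353
gripper_force: 30.0
```

Run:
```python
from h import *
s=telemetry.get_state();print(s['time_s'],s['tcp_pos'].round(1),s['eef_rot'].round(3).tolist(),s['wrist_force'].round(1),s['grip_width'])
p,d=grab('scene');c=p[185:260,200:300];cv2.imwrite('pics/s5.png',cv2.resize(c[:,:,::-1],None,fx=8,fy=8,interpolation=cv2.INTER_CUBIC))
P=p.astype(int);m=((P[...,0]-P[...,2]>80)&(P[...,1]>90)).astype(np.uint8);m[:,:220]=0;m[:190]=0;m[270:]=0;m[:,300:]=0
n,l,st,c=cv2.connectedComponentsWithStats(m)
for i in range(1,n):
    if st[i,4]>4: print(st[i],c[i].round(1))
```

```text
11.05 [ 516.7 -175.1  164.5] [[-0.99, -0.138, -0.0], [-0.138, 0.99, 0.001], [0.0, 0.001, -1.0]] [-0.3 -0.2 -0.4] 0.3531994385302219
[247 195   4   3   9] [248.6 196.1]
[239 222  10   9  71] [243.4 225.8]
[225 244   3   3   7] [226.3 244.9]
[220 252  10  18 117] [223. 262.]
```

View pics/s5.png

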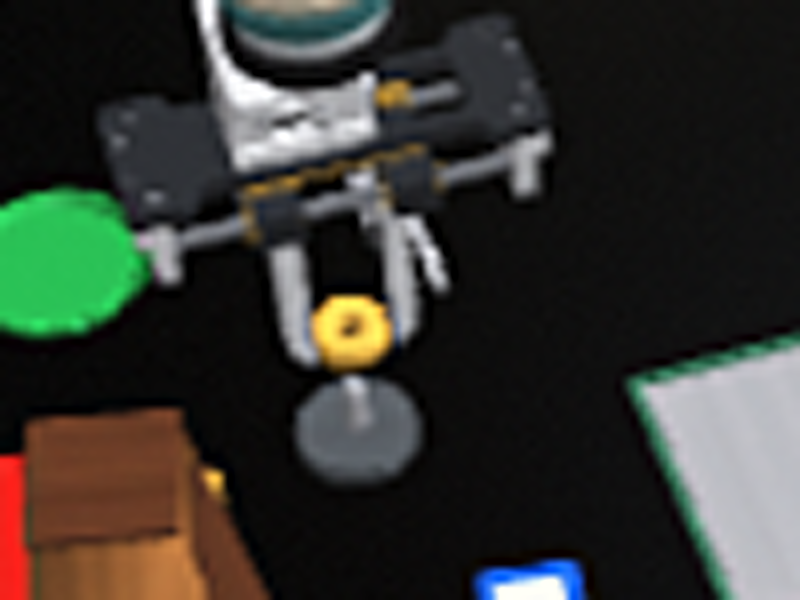

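The held collar's bore is at (352,325), the pin tip at (354,380) and the base centre at (358,432) in this crop.

Run:
```python
from h import *
f=lambda x,y,z:ray('scene',(x+.5)/8-.5+200,(y+.5)/8-.5+185,z).round(1)
print('bore top',f(352,325,76.7),'blob',ray('scene',243.4,225.8,73).round(1),'blobbox',ray('scene',239+4.5,222+4,72).round(1))
print('tip',f(354,379,40),'base',f(358,431,10))
```

```text
bore top [ 517.1 -172.9   76.7] blob [ 516.5 -173.7   73. ] blobbox [ 516.6 -173.4   72. ]
tip [ 516.4 -174.9   40. ] base [ 521.6 -176.1   10. ]
```

>>> move_arm([
  [0.0005,-0.0012,-0.01,0,0,0,200],
  [0,0,-0.008,0,0,0,200],
  [0,0,-0.003,0,0,0,200],
  [0,0,-0.003,0,0,0,200],
  [0,0,-0.003,0,0,0,200],
  [0,0,0,0,0,0,200],
  [0,0,0,0,0,0,200],
])

```text
time_s: 11.8
tcp_pos: [517.4, -177.3, 137.7]
eef_rot: [[-0.99, -0.138, 0.0], [-0.138, 0.99, 0.0], [-0.0, 0.0, -1.0]]
wrist_force: [0.1, 0.5, -0.5]
grip_width: 0.353
gripper_force: 30.0
```

>>> move_arm([
  [0,0,-0.002,0,0,0,200],
  [0,0,-0.002,0,0,0,200],
  [0,0,0,0,0,0,200],
  [0,0,0,0,0,0,200],
])

```text
time_s: 12.2
tcp_pos: [517.3, -177.3, 133.7]
eef_rot: [[-0.99, -0.138, -0.0], [-0.138, 0.99, 0.0], [0.0, 0.0, -1.0]]
wrist_force: [-0.0, 0.2, -0.6]
grip_width: 0.351
gripper_force: 30.0
```

No contact below the tight stop, so this one looks like the fitting collar. Continuing down.

>>> move_arm([
  [0,0,-0.004,0,0,0,200],
  [0,0,-0.005,0,0,0,200],
  [0,0,-0.005,0,0,0,200],
  [0,0,-0.004,0,0,0,200],
  [0,0,-0.002,0,0,0,200],
  [0,0,0,0,0,0,200],
  [0,0,0,0,0,0,200],
])

```text
time_s: 12.9
tcp_pos: [517.4, -177.3, 113.7]
eef_rot: [[-0.99, -0.138, 0.0], [-0.138, 0.99, 0.0], [-0.0, 0.0, -1.0]]
wrist_force: [-0.8, -1.5, -0.8]
grip_width: 0.354
gripper_force: 30.0
```

>>> move_arm([
  [0,0,-0.002,0,0,0,200],
  [0,0,-0.001,0,0,0,200],
  [0,0,-0.001,0,0,0,200],
  [0,0,0,0,0,0,200],
])

```text
time_s: 13.3
tcp_pos: [517.4, -177.3, 109.7]
eef_rot: [[-0.99, -0.138, 0.0], [-0.138, 0.99, 0.0], [-0.0, 0.0, -1.0]]
wrist_force: [-0.1, 0.3, -0.6]
grip_width: 0.353
gripper_force: 30.0
```

It went down to the base, so it fits. Lifting off and taking it to the green dish.

>>> move_arm([
  [0,0,0.02,0,0,0,200],
  [0,0,0.03,0,0,0,200],
  [0,0,0.01,0,0,0,200],
  [-0.015,-0.015,0,0,0,0,200],
  [-0.025,-0.025,0,0,0,0,200],
  [-0.03,-0.03,0,0,0,0,200],
  [-0.03,-0.03,0,0,0,0,200],
  [-0.02,-0.02,-0.01,0,0,0,200],
  [-0.01,-0.011,-0.025,0,0,0,200],
  [0,0,-0.015,0,0,0,200],
  [0,0,0,0,0,0,200],
  [0,0,0,0,0,0,200],
])

```text
time_s: 14.5
tcp_pos: [387.3, -308.1, 119.5]
eef_rot: [[-0.99, -0.138, -0.001], [-0.138, 0.99, 0.001], [0.0, 0.001, -1.0]]
wrist_force: [0.4, -0.5, -0.1]
grip_width: 0.35
gripper_force: 30.0
```

>>> move_arm([
  [0,0,-0.008,0,0,0,200],
  [0,0,-0.004,0,0,0,200],
  [0,0,-0.002,0,0,0,200],
  [0,0,-0.001,0,0,0,200],
  [0,0,0,0,0,0,200],
  [0,0,0,0,0,0,200],
])

```text
time_s: 15.1
tcp_pos: [387.5, -308.2, 104.8]
eef_rot: [[-0.99, -0.139, 0.0], [-0.139, 0.99, -0.0], [-0.0, -0.0, -1.0]]
wrist_force: [0.5, -0.0, -0.8]
grip_width: 0.356
gripper_force: 30.0
```

>>> move_arm([
  [0,0,-0.001,0,0,0,200],
  [0,0,0,0,0,0,200],
  [0,0,0,0,0,0,180],
  [0,0,0,0,0,0,148],
  [0,0,0,0,0,0,142],
  [0,0,0,0,0,0,142],
  [0,0,0.02,0,0,0,142],
  [0,0,0.04,0,0,0,142],
  [0.015,0.035,0.03,0,0,0,115],
  [0.018,0.046,0,0,0,0,115],
  [0.018,0.046,0,0,0,0,115],
  [0,0,0,0,0,0,115],
])

```text
time_s: 16.3
tcp_pos: [439.2, -176.3, 194.1]
eef_rot: [[-0.99, -0.144, 0.001], [-0.144, 0.99, 0.002], [-0.001, 0.002, -1.0]]
wrist_force: [-0.3, -0.4, 0.1]
grip_width: 0.55
gripper_force: 0.0
```

```bash
cat > look.py <<'E'
from h import *
import sys
for n in ('top','scene'):
    p,d=grab(n);P=p.astype(int)
    m=((P[...,0]-P[...,2]>70)&(P[...,1]>110)&(P[...,0]>P[...,1])&(P[...,0]>170)).astype(np.uint8)
    W=cloud(n,d);m&=((W[...,2]<45)&(d>0)&(W[...,1]<100)).astype(np.uint8)
    k,l,st,c=cv2.connectedComponentsWithStats(m)
    for i in range(1,k):
        if st[i,4]>25: print(n,st[i],c[i].round(1),'z11',ray(n,*c[i],14).round(1),np.median(W[l==i],0).round(0))
s=telemetry.get_state();print(s['time_s'],s['tcp_pos'].round(1))
E
python3 look.py
```

```text
top [393   0   7  16  86] [395.5   7.6] z11 [1192.9 -364.    14. ] [1653. -549. -749.]
top [410   0   9  16 121] [414.3   7.9] z11 [1191.6 -423.4   14. ] [1651. -641. -749.]
top [422   0   9  16 138] [425.9   7.6] z11 [1192.6 -460.3   14. ] [1655. -697. -748.]
top [432   0   5  16  39] [433.7   8.2] z11 [1190.6 -485.    14. ] [1647. -733. -749.]
top [440   0   8  16  95] [443.5   7.7] z11 [1191.9 -516.3   14. ] [1654. -781. -750.]
top [488   0   3  16  38] [488.9   7.7] z11 [1191.8 -660.3   14. ] [ 1650. -1001.  -748.]
top [498   0   5  16  47] [499.9   7. ] z11 [1193.8 -695.3   14. ] [ 1654. -1054.  -749.]
top [252 187  11  11  90] [256.9 191.7] z11 [599.   72.5  14. ] [599.  72.  17.]
top [383 258  10  11  67] [387.8 263.5] z11 [ 384.5 -310.6   14. ] [ 383. -311.   16.]
scene [226  73  23  28 481] [237.   86.1] z11 [-577.4  -87.    14. ] [-1987.   -12.  -747.]
scene [   0   95   68  120 5764] [ 27.9 158.7] z11 [ -123.9 -1075.1    14. ] [-1162. -1675.  -749.]
scene [192 134  26   4  45] [204.5 135.5] z11 [-143.3 -287.6   14. ] [-158. -290.    3.]
scene [110 137  81  11 145] [150.3 1
[... 469 characters left out ...]
.2 -865.1   14. ] [ -324. -1289.  -735.]
scene [312 240  10   9  64] [316.2 243.7] z11 [598.4  73.2  14. ] [600.  73.  17.]
scene [ 65 284  12  58  65] [ 70.3 312.4] z11 [ 718.8 -745.    14. ] [  213. -1116.  -736.]
scene [231 289   7   7  29] [233.6 292.7] z11 [ 744.6 -237.    14. ] [ 755. -238.   30.]
scene [ 30 296  15  55  69] [ 37.4 322.7] z11 [ 736.7 -838.4   14. ] [  239. -1273.  -737.]
scene [ 16 352  15  51  63] [ 22.9 376.3] z11 [ 901.7 -838.8   14. ] [  519. -1274.  -736.]
scene [ 55 357   7  33  35] [ 58.  372.7] z11 [ 909.4 -744.3   14. ] [  536. -1115.  -737.]
scene [ 66 392  19  14  31] [ 75.6 397.7] z11 [ 988.4 -684.    14. ] [  667. -1012.  -736.]
16.4 [ 438.6 -180.3  193.8]
```

The first collar lies in the green dish, near its centre and flat. Now fetching the second at about (599.5, 72.5).

>>> move_arm([
  [0.018,0.028,0,0,0,0,115],
  [0.024,0.037,0,0,0,0,115],
  [0.024,0.037,0,0,0,0,115],
  [0.024,0.037,0,0,0,0,115],
  [0.024,0.037,0,0,0,0,115],
  [0.024,0.037,0,0,0,0,115],
  [0.018,0.028,-0.01,0,0,0,115],
  [0.005,0.012,-0.03,0,0,0,115],
  [0,0,-0.03,0,0,0,115],
  [0,0,0,0,0,0,115],
  [0,0,0,0,0,0,115],
  [0,0,0,0,0,0,115],
])

```text
time_s: 17.6
tcp_pos: [600.4, 70.5, 125.1]
eef_rot: [[-0.991, -0.137, 0.003], [-0.137, 0.991, -0.0], [-0.002, -0.0, -1.0]]
wrist_force: [0.2, 0.9, 0.2]
grip_width: 0.549
gripper_force: 0.0
```

>>> move_arm([
  [-0.001,0.002,-0.01,0,0,0,115],
  [0,0,-0.006,0,0,0,115],
  [0,0,-0.003,0,0,0,115],
  [0,0,0,0,0,0,115],
  [0,0,0,0,0,0,115],
])

```text
time_s: 18.1
tcp_pos: [598.4, 73.8, 104.7]
eef_rot: [[-0.99, -0.139, 0.0], [-0.139, 0.99, 0.0], [-0.0, 0.0, -1.0]]
wrist_force: [-0.7, 0.7, 0.2]
grip_width: 0.549
gripper_force: 0.0
```

>>> move_arm([
  [0.0005,-0.001,0,0,0,0,115],
  [0,0,0,0,0,0,140],
  [0,0,0,0,0,0,170],
  [0,0,0,0,0,0,200],
  [0,0,0,0,0,0,200],
  [0,0,0,0,0,0,200],
  [0,0,0.015,0,0,0,200],
  [0,0,0.03,0,0,0,200],
  [0,0,0.015,0,0,0,200],
  [0,0,0,0,0,0,200],
])

```text
time_s: 19.1
tcp_pos: [600.2, 72.8, 166.9]
eef_rot: [[-0.99, -0.138, 0.005], [-0.138, 0.99, 0.0], [-0.005, -0.001, -1.0]]
wrist_force: [-0.5, 1.1, -1.0]
grip_width: 0.349
gripper_force: 30.0
```

>>> move_arm([
  [-0.008,-0.024,0,0,0,0,200],
  [-0.012,-0.037,0,0,0,0,200],
  [-0.014,-0.043,0,0,0,0,200],
  [-0.014,-0.043,0,0,0,0,200],
  [-0.014,-0.043,0,0,0,0,200],
  [-0.012,-0.036,0,0,0,0,200],
  [-0.007,-0.02,0,0,0,0,200],
  [-0.001,-0.004,-0.01,0,0,0,200],
  [0,0,-0.005,0,0,0,200],
  [0,0,0,0,0,0,200],
  [0,0,0,0,0,0,200],
])

```text
time_s: 20.2
tcp_pos: [517.0, -175.8, 149.0]
eef_rot: [[-0.99, -0.14, -0.001], [-0.14, 0.99, 0.001], [0.001, 0.001, -1.0]]
wrist_force: [0.3, -0.2, -0.0]
grip_width: 0.35
gripper_force: 30.0
```

>>> move_arm([
  [0,-0.0005,-0.004,0,0,0,200],
  [0,0,-0.003,0,0,0,200],
  [0,0,0,0,0,0,200],
  [0,0,0,0,0,0,200],
])

```text
time_s: 20.6
tcp_pos: [516.9, -177.5, 142.7]
eef_rot: [[-0.99, -0.139, -0.0], [-0.139, 0.99, 0.0], [-0.0, 0.0, -1.0]]
wrist_force: [1.2, -0.9, -0.7]
grip_width: 0.355
gripper_force: 30.0
```

>>> move_arm([
  [0.0003,0,-0.002,0,0,0,200],
  [0,0,-0.002,0,0,0,200],
  [0,0,-0.001,0,0,0,200],
  [0,0,0,0,0,0,200],
  [0,0,0,0,0,0,200],
])

```text
time_s: 21.1
tcp_pos: [517.1, -177.7, 137.6]
eef_rot: [[-0.99, -0.138, -0.0], [-0.138, 0.99, 0.0], [0.0, 0.0, -1.0]]
wrist_force: [0.5, 0.1, -1.4]
grip_width: 0.35
gripper_force: 30.0
```

>>> move_arm([
  [0,0,-0.001,0,0,0,200],
  [0,0,-0.001,0,0,0,200],
  [0,0,0,0,0,0,200],
  [0,0,0,0,0,0,200],
])

```text
time_s: 21.5
tcp_pos: [517.3, -177.5, 136.0]
eef_rot: [[-0.99, -0.138, 0.0], [-0.138, 0.99, 0.001], [-0.0, 0.0, -1.0]]
wrist_force: [0.5, 1.5, 4.0]
grip_width: 0.349
gripper_force: 30.0
```

It meets resistance right at the taper height, so this is the tight one. Pressing a touch more to be sure.

>>> move_arm([
  [0,0,-0.001,0,0,0,200],
  [0,0,0,0,0,0,200],
  [0,0,0,0,0,0,200],
])

```text
time_s: 21.8
tcp_pos: [517.3, -177.4, 135.6]
eef_rot: [[-0.99, -0.138, 0.001], [-0.138, 0.99, 0.0], [-0.001, 0.0, -1.0]]
wrist_force: [-1.4, 3.0, 8.4]
grip_width: 0.352
gripper_force: 30.0
```

>>> move_arm([
  [0,0,0.015,0,0,0,200],
  [0,0,0.012,0,0,0,200],
  [0.004,-0.018,0,0,0,0,200],
  [0.008,-0.036,0,0,0,0,200],
  [0.009,-0.042,0,0,0,0,200],
  [0.008,-0.038,0,0,0,0,200],
  [0.005,-0.022,-0.01,0,0,0,200],
  [0.001,-0.0065,-0.02,0,0,0,200],
  [0,0,-0.01,0,0,0,200],
  [0,0,0,0,0,0,200],
  [0,0,0,0,0,0,200],
])

```text
time_s: 22.9
tcp_pos: [551.9, -339.4, 121.2]
eef_rot: [[-0.99, -0.139, -0.001], [-0.139, 0.99, 0.001], [0.001, 0.001, -1.0]]
wrist_force: [-0.4, 0.2, -0.6]
grip_width: 0.349
gripper_force: 30.0
```

>>> move_arm([
  [0,0,-0.008,0,0,0,200],
  [0,0,-0.005,0,0,0,200],
  [0,0,-0.002,0,0,0,200],
  [0,0,-0.001,0,0,0,200],
  [0,0,0,0,0,0,200],
  [0,0,0,0,0,0,200],
])

```text
time_s: 23.5
tcp_pos: [552.3, -340.3, 105.9]
eef_rot: [[-0.99, -0.138, 0.0], [-0.138, 0.99, -0.0], [-0.0, -0.0, -1.0]]
wrist_force: [-0.6, -0.3, -0.9]
grip_width: 0.354
gripper_force: 30.0
```

>>> move_arm([
  [0,0,-0.001,0,0,0,200],
  [0,0,-0.001,0,0,0,200],
  [0,0,0,0,0,0,200],
  [0,0,0,0,0,0,180],
  [0,0,0,0,0,0,148],
  [0,0,0,0,0,0,142],
  [0,0,0,0,0,0,142],
  [0,0,0.02,0,0,0,142],
  [0,0,0.04,0,0,0,142],
  [-0.02,0.03,0.03,0,0,0,142],
  [-0.02,0.045,0.01,0,0,0,142],
  [-0.01,0.045,0,0,0,0,142],
])

```text
time_s: 24.7
tcp_pos: [501.7, -220.1, 205.7]
eef_rot: [[-0.991, -0.136, 0.003], [-0.136, 0.991, -0.002], [-0.003, -0.002, -1.0]]
wrist_force: [0.2, 0.2, 1.1]
grip_width: 0.444
gripper_force: 0.0
```

>>> move_arm([
  [-0.02,0.045,0,0,0,0,142],
  [-0.02,0.045,0,0,0,0,142],
  [-0.01,0.02,0,0,0,0,142],
  [0,0,0,0,0,0,142],
])

```text
time_s: 25.1
tcp_pos: [450.1, -107.7, 203.8]
eef_rot: [[-0.99, -0.141, -0.001], [-0.141, 0.99, 0.001], [0.001, 0.001, -1.0]]
wrist_force: [0.3, -0.1, 0.4]
grip_width: 0.445
gripper_force: 0.0
```

```bash
python3 - <<'E'
from h import *
p,d=grab('top');c=p[150:290,225:425];cv2.imwrite('pics/t3.png',cv2.resize(c[:,:,::-1],None,fx=4,fy=4,interpolation=cv2.INTER_CUBIC))
P=p.astype(int);W=cloud('top',d)
for n,(x0,x1,y0,y1) in dict(red=(375,418,185,230),green=(365,410,240,285)).items():
    m=np.zeros(d.shape,bool);m[y0:y1,x0:x1]=True
    m&=(P[...,0]>150)&(P[...,1]>130)&(d>0)
    v,u=np.nonzero(m);print(n,m.sum(),ray('top',u.mean(),v.mean(),14).round(1),'z',np.median(W[m][:,2]).round(1))
E
python3 bar.py | tail -1
```

```text
red 100 [ 551.8 -339.7   14. ] z 15.7
green 105 [ 386.9 -307.4   14. ] z 15.6
-60 165.1 | -45 165.5 | -30 166.1 | -15 165.7 | 0 167.6 | 15 165.4 | 30 164.3 | 45 164.6 | 60 166.7 | 75 165.6 | 25.2 [ 452.8 -110.7  204.1] [-0.1 -0.5  0.5]
```

View pics/t3.png

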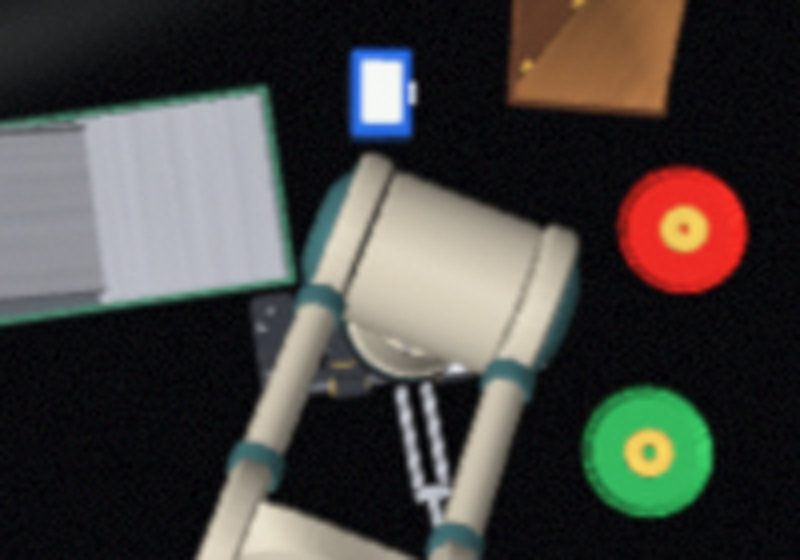

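Both collars lie flat and centred in their dishes, red at (683,230) and green at (649,452). The skip rim is level and the arm is clear, so I'm handing in.

```bash
python3 -c "
from cell import manip
print(manip.sign_off())"
```

```text
the job is handed in; nothing more can be done
None
```

The job is handed in at about 25 s: the skip is back home, the collar that fits lies flat in the green dish, and the tight one lies flat in the red dish; the hand-in returned no verdict.

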